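# Index the spray turntable to the blue tile

## Robot

A 7-joint arm with a two-finger parallel gripper is mounted at the origin on a cart in front of the work surface, level with it; the furniture and walls round the work are solid. World frame = base frame: x ahead of the robot, y to its left, z up, the work surface at z = 0. Lengths are in m, angles in rad, forces in N, time in s.
With the tool pointing down it reaches from about 0.4 to 0.85 m from the base axis. Payload 10.4 kg.
Tool frame: the origin (TCP) lies at the very end of the fingers, on their centre line; the grasp point (between the pads) lies 19 mm behind it; x points along the fingers, z is the direction in which the jaws open and shut, and the axes are right-handed (so a half turn about x gives the same grasp; the last joint's range is limited). The gripper opens to 85 mm and grips with 20 to 120 N. Pads are 22 mm wide; open, the fingers measure 114 mm over their backs; the gripper's body (76 mm by 85 mm) begins 54 mm behind the grasp point. The pads swing forward as they close: fully open they stand 13 mm farther back than shut.
Start: joints at [-1.312, 0.332, -0.065, 1.46, 0.022, 1.35, -0.088], TCP at [0.174, 0.6, 0.231] pointing down, gripper open.
Joint ranges: [-2.6, 2.6], [-0.5, 2.12], [-1.47, 1.34], [0.16, 2.42], [-1.27, 4.41], [0.06, 2.06], [-2.6, 2.6]. Speed limits (rad/s): [2.22, 2.22, 2.79, 2.79, 3.14, 3.14, 3.14].

## Interface

Orientations are given as a unit quaternion [x, y, z, w].
In Python, from workcell import get_obs, camera, camera_info, hand_in gives the robot as it stands.
- The arm moves only by the tool move_arm, never from a script. Its argument "motion" is text: rows parted by semicolons, each of 4 numbers parted by spaces: the shift along the world's x, y, z in m, then the turn about the world's z in rad. In form: tx ty tz spin; .... A call has 1 to 10 rows; each row is the pose to reach, as a shift and turn from the pose commanded when the call began; what a row does not reach only later rows make up. A row lasts 1/8 s, in which the tool goes at most 62.5 mm and 10.7 degrees, less where a joint would pass 70% of its speed; a pose out of reach is approached as far as the arm can. A call with a gripper value outside its range is refused whole. "grip" is the opening, from 0 (shut) to 1 (fully open), set as the call begins (left out, the last holds). The fingers move at their own pace and stop on an object; "force" is the grip in N (left out, the last holds). Time passes only in rows, so rows that repeat a pose let the fingers close. It gives the time, the measured TCP pose, the force and the opening at its end, in the units of the state.
- get_obs(): the state, without advancing time (a new reading comes with each control period).
- camera(name): name is "side" or "top"; returns (picture, depth): 480x640x3 uint8, red, green, blue; 480x640 float32, m along the optical axis (not along the pixel's ray), 0 where there is no reading.
- camera_info(name): a dict with "camera_matrix" (3x3 intrinsics, pixels), "eye" and "attitude" of the camera in the world. Camera axes: x right, y up, looking along -z (the intrinsics and any distortion apply to the point x, -y, -z); pixel columns grow to the right and rows downward; lengths in m; the calibration is good to about 2 mm. A picture is of the moment at which its call begins. camera_info takes no time and is no camera call.
- hand_in(): hands the job in, once; it reports no verdict.
The state is a dict: "clock": time; "joint_pos": joint angles; "joint_velocities": joint speeds; "tau": joint torques, N m; "position": TCP position; "ee_rot": TCP orientation; "ft_force": force on the tool from outside, world axes, zero at the start; "torque": the same for the moment, N m; "grip_width": opening from 0.0 (shut) to 1.0 (fully open).
Only numpy, scipy, OpenCV 4.12 (cv2) and the standard library are available. Lean on these libraries where they do the work, as an engineer would, in place of code of your own. Each camera call takes 0.05 s, during which the arm holds its last target.

## Task

Bring the dark blue test tile on the wheel round to the spraying position in front of the plunger: pull the turntable's spring plunger out and twist its head so that it stays out by itself, let go of it, and turn the wheel, which has a black handle for this. Then twist the head back and make sure the pin drops fully home into the slot of the orange block, so that the wheel is locked there. Do not touch either tile, keep both tiles standing on the wheel, and leave everything else on the table where it is.

Things in the scene. Friction and masses are not known exactly. Their poses are not given: they have to be found in the camera images.
- turntable: Indexing turntable, grey base screwed to the table. Origin: centre of its underside, z up along the wheel's axis; the plunger's bracket stands on its -x side. The wheel is an aluminium disc, 129 mm radius, flat top 50 mm above the table, with three cork spots 70 mm from the axis: at the start an empty one on the -x side before the plunger, and one 50 degrees to either side of it with a tile on each
- front_spot (a point): spraying position: centre of the front cork spot as the wheel is at the start, fixed to the base, 70 mm from the wheel's axis on its top. The tile that is to be sprayed ends up standing here
- wheel (a joint): angle of the wheel, rad, anticlockwise from above, 0 and locked at the start; stops at -1.12 and 1.12. It turns stiffly (0.15 N m) and stays where it is left. At about +0.87 the tile that stood clockwise of the plunger (from above, about the wheel's axis) is in front of it, at about -0.87 the other
- start_slot (a point): the slot in the wheel's rim in which the pin is at the start, at the rim's top, 116 mm from the axis; turns with the wheel. Two orange blocks, 54 mm long, are clamped on it by eye, about 50 degrees (0.87 rad) to either side of it, each up to 7 degrees (0.12 rad) off. Each has a radial slot, 10 mm wide, for the 8 mm pin: found by sight, or by turning until the released pin drops in and the wheel stops dead
- handle_grip (a point): grip point of the wheel's upright round black handle, 20 mm diameter, on the wheel 135 mm from its axis, on the side opposite the plunger while the wheel is locked at the start; the handle's top is 19 mm above this point, its foot 44 mm below it
- knob_grip (a point): grip point on the plunger's black wing head, on the plunger's axis. Site z points outward along that axis, 35 degrees from vertical, leaning away from the wheel; x runs along the wing. The wing is 42 mm long, 20 mm thick along point y (grip it across this) and 36 mm tall, from 21 mm below this point to 15 mm above; 26 mm below the point (plunger home) is a steel crown, 26 mm wide
- plunger_pull (a joint): how far the plunger is pulled out along its axis, m: 0 fully home in a slot, up to 0.016 at its stop; the spring pulls back with 4.5 N at home and 12 N at the stop. Beyond 0.012 the head can be twisted; twisted and let go it rests on its crown at about 0.0115. With the head twisted back and no slot under the pin it rides on the rim at about 0.008
- plunger_twist (a joint): twist of the head, rad, anticlockwise as seen looking down on the head from outside: 0 at home (free to slide in), stop at 1.05 (60 degrees). From about 0.4 on it rests on the crown and stays out; it is held at 0 while the plunger is in
- test_tile_3: the test tile with dark blue glaze: an upright plate with a clay foot, 30x34 mm, 61 mm high, loose on the wheel; origin at the centre of its underside, z up. On one of the two side spots, which one varies
- test_tile_2: the test tile with orange-brown glaze, same shape and size, loose on the other side spot; origin at the centre of its underside, z up
- oxide_jar_1: blue jar with black lid, 54 mm wide, 74 mm high; bystander, origin at the centre of its underside
- timer: small white timer, 24x64x64 mm; bystander, origin at the centre of its underside
- test_tile_1: upright test tile with grey-green glaze, 30x34x61 mm; bystander, origin at the centre of its underside
Mind the look-alikes: they are no part of the job. Leave any yellow look-alike of the test_tile_2 alone. Leave any turquoise look-alike of the test_tile_3 alone.

How it is judged:
On the way, in this order (a step that is already met when the one before it is completed fails the run):
1. the plunger is pulled out, twisted and stays out by itself with the gripper off it, the wheel still at its start (value of joint plunger_pull above 0.01 m and value of joint plunger_twist above 0.4 rad and contact force between the fingers and anything else below 0.3 N and value of joint wheel between -0.06 and 0.06 rad), for 0.2 s.
2. the wheel is turned with the plunger held out, until the blue tile is within 25 mm of the spraying position (value of joint plunger_pull above 0.01 m and value of joint plunger_twist above 0.4 rad and horizontal distance between test_tile_3 and front_spot below 0.025 m), for 0.1 s.
At the end, for the whole second after the job is handed in: The plunger is home in the block's slot (pulled out less than 3 mm, head twisted back to under 0.2 rad), the wheel turned at least 0.7 rad, the blue tile is within 20 mm of the spraying position, and both tiles stand upright (within 0.1 rad) and still on the wheel (value of joint plunger_pull below 0.003 m and value of joint plunger_twist below 0.2 rad and horizontal distance between test_tile_3 and front_spot below 0.02 m and (value of joint wheel above 0.7 rad or value of joint wheel below -0.7 rad) and angle between each of test_tile_3, test_tile_2's own z axis and vertical below 0.1 rad and z of test_tile_3 in the frame of turntable between 0.045 and 0.056 m and linear speed of each of test_tile_3, test_tile_2 below 0.01 m/s and z of test_tile_2 in the frame of turntable between 0.045 and 0.056 m); the robot touches nothing.
It fails at once if a tile is touched with more than 1 N (contact force between any of the fingers, the arm and test_tile_2 above 1 N or contact force between any of the fingers, the arm and test_tile_3 above 1 N).
It fails at once if a bystander is moved more than 30 mm (distance of any of oxide_jar_1, timer, test_tile_1 from where it was at the start of the episode above 0.03 m).
It also fails if it takes over 72 s, if anything falls off the work surface, if the arm or the gripper's body presses on something with over 40 N, if the wrist force passes 120 N, or if a joint passes its speed limit or range.

## Working session

There is one attempt and no reset: what is moved stays moved. The work goes in short steps, Python scripts to look and compute and a tool call to move; the robot and the scene stay as the last step left them, time stands still between calls to the robot, and variables do not carry over. Pictures are saved under pics/ and viewed, and the job is handed in when it is done.

Besides the shell and the picture viewer there is one more tool, called after ">>>" as a command line: name --argument value ..., lists and objects as JSON in quotes. move_arm: Moves the arm, as the interface text tells. Its arguments: {"type":"object","properties":{"motion":{"type":"string"},"grip":{"type":"number"},"force":{"type":"number"}},"required":["motion"]}

```bash
mkdir -p pics; ls; python3 - <<'E'
from workcell import *
import cv2,numpy as np
o=get_obs();print({k:np.round(v,3).tolist() for k,v in o.items()})
for n in ("side","top"):
    p,d=camera(n);cv2.imwrite(f"pics/{n}0.png",p[:,:,::-1]);np.savez(f"/tmp/{n}0.npz",p=p,d=d)
    i=camera_info(n);print(n,i)
E
```

```text
pics
{'clock': 0.0, 'joint_pos': [-1.312, 0.333, -0.065, 1.461, 0.022, 1.35, -0.088], 'joint_velocities': [0.002, 0.002, 0.0, -0.0, -0.001, 0.0, 0.001], 'tau': [0.0, -62.546, 0.049, -39.16, 0.016, 0.01, 0.0], 'position': [0.174, 0.6, 0.231], 'ee_rot': [-0.425, 0.566, 0.425, 0.565], 'ft_force': [-0.065, 1.319, -0.217], 'torque': [0.007, 0.033, 0.061], 'grip_width': 0.997}
side {'camera_matrix': array([[533.2510366 ,   0.        , 318.7345333 ],
       [  0.        , 533.2510366 , 240.15391147],
       [  0.        ,   0.        ,   1.        ]]), 'eye': array([0.52445685, 0.8669845 , 0.74396997]), 'attitude': array([-0.02305913,  0.45074835,  0.89129221, -0.04350164])}
top {'camera_matrix': array([[555.90735432,   0.        , 308.84979142],
       [  0.        , 555.90735432, 240.86115554],
       [  0.        ,   0.        ,   1.        ]]), 'eye': array([0.48507349, 0.01551303, 1.10630228]), 'attitude': array([-0.0269896 ,  0.04956315,  0.71286236, -0.69902955])}
```

View pics/side0.png

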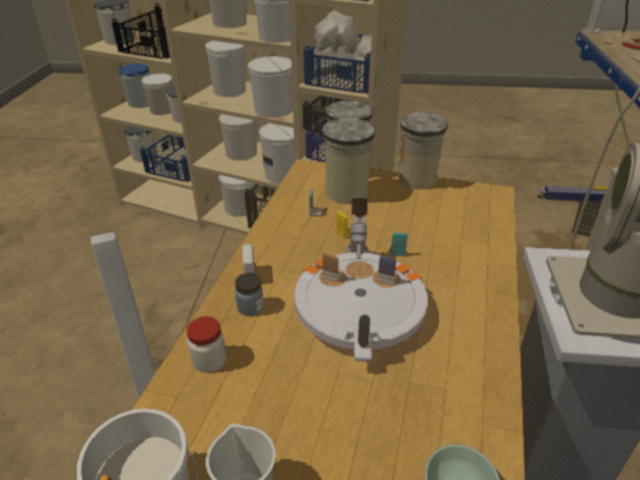

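View pics/top0.png

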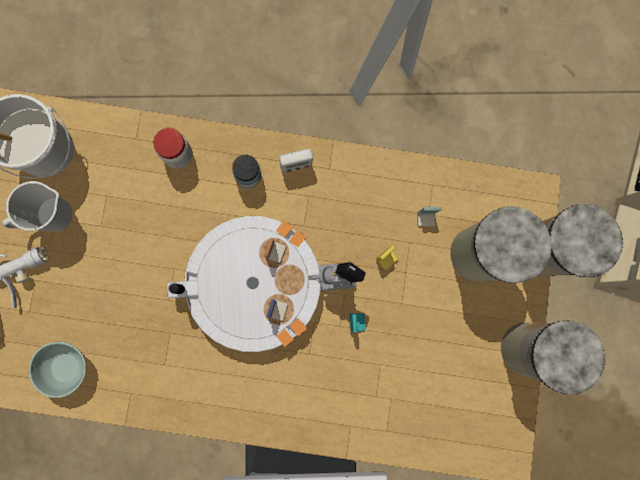

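```bash
cat > h.py <<'E'
from workcell import *
import cv2,numpy as np
from scipy.spatial.transform import Rotation as R
def cam(n):
    i=camera_info(n);return i["camera_matrix"],np.array(i["eye"]),R.from_quat(i["attitude"]).as_matrix()
def ray(n,u,v):
    K,e,A=cam(n);return e,A@np.array([(u-K[0,2])/K[0,0],-(v-K[1,2])/K[1,1],-1.])
def onz(n,u,v,z):
    e,r=ray(n,u,v);return e+r*(z-e[2])/r[2]
def proj(n,P):
    K,e,A=cam(n);q=A.T@(np.array(P)-e);return K[0,2]-K[0,0]*q[0]/q[2],K[1,2]+K[1,1]*q[1]/q[2]
def cloud(n,d):
    K,e,A=cam(n);v,u=np.mgrid[:480,:640];X=np.stack([(u-K[0,2])/K[0,0]*d,-(v-K[1,2])/K[1,1]*d,-d],-1);return X@A.T+e
def crop(p,r,s,name):
    u0,v0,u1,v1=r;cv2.imwrite(name,cv2.resize(p[v0:v1,u0:u1,::-1],None,fx=s,fy=s,interpolation=cv2.INTER_CUBIC))
E
python3 - <<'E'
from h import *
s=np.load('/tmp/side0.npz');t=np.load('/tmp/top0.npz')
crop(s['p'],(280,190,440,365),3.4,'pics/s1.png')
crop(t['p'],(160,205,400,355),3.3,'pics/t1.png')
for n,a in (('side',s),('top',t)):
    C=cloud(n,a['d']);
    m=(abs(C[...,2]-.05)<.006)&(abs(C[...,0]-.42)<.2)&(abs(C[...,1]-.1)<.2)
    print(n,m.sum(),C[m].mean(0))
for u,v in ((253,283),(290,279),(273,252),(279,308)): print(onz('top',u,v,.05))
print(onz('top',177,291,.1), onz('top',350,272,.13))
E
```

```text
side 8094 [0.51193068 0.11014142 0.04982627]
top 12681 [0.51266423 0.0924922  0.05088139]
[0.52140451 0.08784465 0.05      ]
[0.52755435 0.01780606 0.05      ]
[0.57953292 0.04925192 0.05      ]
[0.47341542 0.03947805 0.05      ]
[0.50813939 0.22030354 0.1       ] [ 0.53452661 -0.08814939  0.13      ]
```

View pics/s1.png

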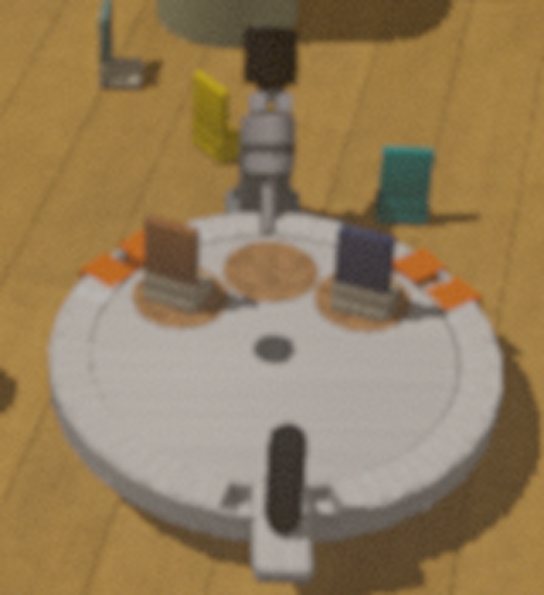

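View pics/t1.png

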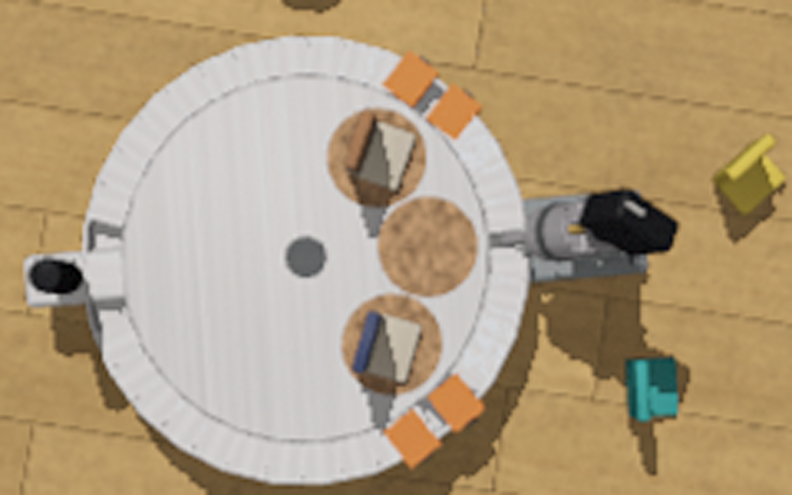

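```bash
python3 - <<'E'
from h import *
s=np.load('/tmp/side0.npz');t=np.load('/tmp/top0.npz')
Ct=cloud('top',t['d']);Cs=cloud('side',s['d'])
# wheel rim fit in top: points near z .05
def wheel(C):
    m=(abs(C[...,2]-.05)<.004)&(np.hypot(C[...,0]-.52,C[...,1]-.088)<.15)
    P=C[m][:,:2].astype(np.float32);h=cv2.convexHull(P)[:,0]
    return cv2.minEnclosingCircle(P)
print('wheel',wheel(Ct),wheel(Cs))
# cork, orange
hsv=cv2.cvtColor(t['p'],cv2.COLOR_RGB2HSV)
m=((hsv[...,0]<14)&(hsv[...,1]>180)&(hsv[...,2]>150)).astype(np.uint8);m[:200]=0;m[360:]=0
n,l,st,c=cv2.connectedComponentsWithStats(m)
ctr=np.array([.521,.088])
for i in range(1,n):
    if st[i,4]>20:
        k=(l==i);z=np.median(Ct[k][:,2]);p=onz('top',*c[i],z);q=p[:2]-ctr
        print(st[i],c[i],p,np.hypot(*q),np.degrees(np.arctan2(q[1],q[0])))
for u,v in ((313,277),(291.2,330)):
    q=onz('top',u,v,.05)[:2]-ctr;print(np.hypot(*q),np.degrees(np.arctan2(q[1],q[0])))
# head black
d=np.array([.0877,-.9961]);per=np.array([.9961,.0877])  # outward, perpendicular(+x-ish)
ax=np.array([*(d*np.sin(np.radians(35))),np.cos(np.radians(35))]);bx=np.array([*(d*np.cos(np.radians(35))),-np.sin(np.radians(35))])
for nme,C,p,box in (('top',Ct,t['p'],(325,255,375,295)),('side',Cs,s['p'],(345,190,375,225))):
    u0,v0,u1,v1=box;k=np.zeros((480,640),bool);k[v0:v1,u0:u1]=1
    k&=(p.max(-1)<60)&(C[...,2]>.07)
    P=C[k];print(nme,len(P),P.min(0),P.max(0),P.mean(0))
    q=P-np.array([*ctr,0]);a=q@ax;b=q@bx;e=q[:,:2]@per
    print('axial',np.percentile(a,[1,50,99]),'b',np.percentile(b,[1,50,99]),'perp',np.percentile(e,[1,50,99]))
    top=a>np.percentile(a,99)-.006
    tp=np.c_[b[top],e[top]].astype(np.float32);print(len(tp),cv2.minAreaRect(tp),tp.mean(0))
    print(np.round(P[::max(1,len(P)//25)],3).tolist())
E
```

```text
wheel ((0.5232306718826294, 0.09808465838432312), 0.14014412462711334) ((0.520767867565155, 0.0981026217341423), 0.1401490718126297)
0.1143039864548166 -85.24664050525527
0.11377194953876499 -141.53959003246797
top 383 [ 0.48507349 -0.11154902  0.07926026] [0.54931406 0.01551303 1.10630228] [ 0.53266109 -0.08543033  0.14758454]
axial [0.18271025 0.22319802 0.2320294 ] b [0.04368279 0.05834639 0.08174557] perp [-0.01853482 -0.0040911   0.01315797]
168 ((-0.24757593870162964, -0.014072906225919724), (0.6624082922935486, 0.03231136500835419), 2.063447952270508) [ 0.06020015 -0.00348651]
[[0.549, -0.076, 0.149], [0.547, -0.079, 0.155], [0.546, -0.078, 0.151], [0.544, -0.076, 0.15], [0.542, -0.074, 0.149], [0.541, -0.072, 0.153], [0.539, -0.071, 0.151], [0.539, -0.104, 0.143], [0.536, -0.085, 0.159], [0.535, -0.072, 0.152], [0.535, -0.098, 0.148], [0.534, -0.077, 0.154], [0.533, -0.104, 0.147], [0.532, -0.079, 0.152], [0.532, -0.106, 0.144], [0.53, -0.084, 0.151], [0.53, -0.111, 0.141], [0.528, -0.091, 0.151], [0.528, -0.073, 0.134], [0.526, -0.098, 0.149], [0.526, -0.084, 0.134], [0.525,
[... 431 characters left out ...]
45241090655327), 46.037628173828125) [ 0.05327298 -0.00205274]
[[0.548, -0.081, 0.154], [0.531, -0.082, 0.155], [0.543, -0.078, 0.154], [0.527, -0.086, 0.15], [0.539, -0.073, 0.155], [0.522, -0.093, 0.143], [0.537, -0.07, 0.155], [0.52, -0.095, 0.14], [0.533, -0.077, 0.148], [0.543, -0.072, 0.148], [0.526, -0.083, 0.142], [0.536, -0.067, 0.15], [0.545, -0.07, 0.144], [0.528, -0.079, 0.14], [0.538, -0.066, 0.145], [0.522, -0.086, 0.133], [0.532, -0.067, 0.142], [0.542, -0.065, 0.14], [0.526, -0.08, 0.132], [0.536, -0.066, 0.138], [0.546, -0.065, 0.136], [0.53, -0.073, 0.131], [0.54, -0.061, 0.136], [0.523, -0.082, 0.123], [0.529, -0.065, 0.132], [0.533, -0.062, 0.131], [0.531, -0.069, 0.124]]
```

```bash
python3 - <<'E'
from h import *
s=np.load('/tmp/side0.npz');t=np.load('/tmp/top0.npz')
Ct=cloud('top',t['d']);Cs=cloud('side',s['d'])
print(t['p'][325,300],t['p'][334,285],t['p'][229,284])
ctr=np.array([.521,.088])
d=np.array([.0877,-.9961]);per=np.array([.9961,.0877])
S,Cc=np.sin(np.radians(35)),np.cos(np.radians(35))
ax=np.array([*(d*S),Cc]);bx=np.array([*(d*Cc),-S])
A=[]
for nme,C,dd,p,box in (('top',Ct,t['d'],t['p'],(325,255,375,295)),('side',Cs,s['d'],s['p'],(345,190,375,225))):
    u0,v0,u1,v1=box;k=np.zeros((480,640),bool);k[v0:v1,u0:u1]=1
    k&=(p.max(-1)<60)&(C[...,2]>.07)&(dd>0.1)
    P=C[k]; A.append(P)
    q=P-np.array([*ctr,0]);a=q@ax;b=q@bx;e=q[:,:2]@per
    print(nme,'a',np.percentile(a,[1,25,50,75,99]),'b',np.percentile(b,[1,99]),'e',np.percentile(e,[1,99]))
    for lo in (.220,.225,.2275):
        top=(a>lo);tp=np.c_[b[top],e[top]].astype(np.float32)
        if len(tp)>5: print(lo,len(tp),cv2.minAreaRect(tp))
    tp=np.c_[b,e].astype(np.float32);print('all',cv2.minAreaRect(tp))
P=np.vstack(A);q=P-np.array([*ctr,0]);tp=np.c_[q@bx,q[:,:2]@per].astype(np.float32);print(cv2.minAreaRect(tp))
h=(t['p'][:,:,0].astype(int)-t['p'][:,:,2]>110).astype(np.uint8)
h[:215]=0;h[350:]=0;h[:,:270]=0;h[:,310:]=0
n,l,st,c=cv2.connectedComponentsWithStats(h)
for i in range(1,n):
    if st[i,4]>20:
        k=(l==i);z=np.median(Ct[k][:,2]);pp=onz('top',*c[i],z);r=pp[:2]-ctr;print(st[i,4],c[i],pp,np.hypot(*r),np.degrees(np.arctan2(r[1],r[0])))
E
```

```text
[210 136  72] [209 134  72] [209 139  75]
top a [0.18253349 0.21049406 0.22271194 0.22885202 0.23189079] b [0.04395491 0.0817507 ] e [-0.0184599   0.01316054]
0.22 210 ((0.0635983943939209, -0.0020740441977977753), (0.01849195919930935, 0.04267566278576851), 56.93471908569336)
0.225 177 ((0.06363841891288757, -0.0020458847284317017), (0.01848127692937851, 0.042636413127183914), 56.67665481567383)
0.2275 139 ((0.06377257406711578, -0.0018866676837205887), (0.018603069707751274, 0.04213441163301468), 54.91737365722656)
all ((0.07041452825069427, -0.009287713095545769), (0.02317619137465954, 0.06333456188440323), 58.58391189575195)
side a [0.19142936 0.20150666 0.20974215 0.2181199  0.22504266] b [0.04170603 0.06992362] e [-0.01670634  0.01176797]
0.22 40 ((0.05569230392575264, -0.004685049876570702), (0.014171785674989223, 0.037957411259412766), 31.70339012145996)
all ((0.055303048342466354, -0.004931921139359474), (0.016237422823905945, 0.03851572796702385), 33.97845458984375)
((0.06971114873886108, -0.008858093991875648), (0.02317619137465954, 0.06498298048973083), 58.58391189575195)
139 [284.17266187 228.34532374] [0.62445889 0.02723904 0.05096479] 0.1199818176558998 -30.425533076814123
138 [297.22463768 238.25362319] [0.60488917 0.00265193 0.05146434] 0.11967324308682847 -45.49390314805035
149 [297.84563758 326.65771812] [0.43789242 0.00465763 0.05124081] 0.11769799953099779 -134.91917980745936
148 [284.58783784 337.61486486] [0.41816907 0.02985407 0.05128891] 0.11813191326869142 -150.5139344866634
```

```bash
python3 - <<'E'
from h import *
o=get_obs();M=R.from_quat(o['ee_rot']).as_matrix();print(np.round(M,3),o['position'])
yaw=np.degrees(np.arctan2(M[1,2],M[0,2]));print('jaw yaw',yaw)
ctr=np.array([.521,.088]);d=np.array([.0877,-.9961]);per=np.array([.9961,.0877])
S,C=np.sin(np.radians(35)),np.cos(np.radians(35))
ax=np.array([*(d*S),C]);bx=np.array([*(d*C),-S]);e=np.array([*per,0])
G=np.array([*ctr,0])+.215*ax+.0636*bx-.002*e
print('G',G,'ax',ax)
for tw in (-33,-30,0,27,30):
    t=np.radians(tw);Y=-np.sin(t)*bx+np.cos(t)*e;print(tw,Y,np.degrees(np.arctan2(Y[1],Y[0])))
print([proj('top',G+k*ax) for k in (-.021,0,.015)],[proj('side',G+k*ax) for k in (-.021,0,.015)])
# handle
for n,box in (('top',(165,280,190,300)),('side',(350,305,380,350))):
    a=np.load(f'/tmp/{n}0.npz');Cl=cloud(n,a['d']);u0,v0,u1,v1=box;k=np.zeros((480,640),bool);k[v0:v1,u0:u1]=1
    k&=(a['p'].max(-1)<60)&(a['d']>.1)&(Cl[...,2]>.055);P=Cl[k];print(n,len(P),P.min(0),P.max(0));T=P[P[:,2]>np.percentile(P[:,2],98)-.005];print(T.mean(0),len(T))
E
```

```text
[[-0.    -0.961  0.278]
 [-0.001  0.278  0.961]
 [-1.    -0.    -0.001]] [0.17372393 0.60003358 0.23059747]
jaw yaw 73.85486079005182
G [ 0.53439187 -0.08690828  0.13963823] ax [ 0.05030265 -0.57133949  0.81915204]
-33 [ 0.87452642 -0.37085082 -0.31239212] -22.979810647926726
-30 [ 0.89856772 -0.33202825 -0.28678822] -20.279690707712504
0 [0.9961 0.0877 0.    ] 5.03153934615682
27 [0.85491709 0.44857816 0.26039825] 27.68616256535768
30 [0.82672809 0.4839291  0.28678822] 30.342769400026146
[(np.float64(342.1319275017742), np.float64(273.0433215365261)), (np.float64(349.86957403410116), np.float64(271.79971213208165)), (np.float64(355.56058928909084), np.float64(270.8850412353983))] [(np.float64(359.0421507097198), np.float64(213.8464139754378)), (np.float64(359.1054361546573), np.float64(203.87016439328596)), (np.float64(359.15067403132815), np.float64(196.73891409267168))]
top 120 [0.50444658 0.21413257 0.06003608] [0.52034921 0.23091635 0.12351039]
[0.51308131 0.22277591 0.11783509] 48
side 139 [0.50580332 0.22536805 0.05847398] [0.51952037 0.23927738 0.11873319]
[0.51280181 0.23293606 0.11445898] 12
```

>>> move_arm --motion "0.04 -0.07 0.03 -0.18;0.08 -0.14 0.03 -0.36;0.11 -0.2 0.03 -0.54;0.13 -0.25 0.03 -0.72;0.16 -0.31 0.03 -0.9;0.19 -0.37 0.03 -1.08;0.22 -0.43 0.03 -1.26;0.25 -0.49 0.03 -1.44;0.28 -0.54 0.03 -1.62;0.31 -0.6 0.03 -1.656" --grip 1 --force 40

```text
clock: 1.35
position: [0.459, 0.0469, 0.2613]
ee_rot: [0.13, 0.695, -0.13, 0.695]
ft_force: [1.4, 1.2, 0.4]
grip_width: 1.0
```

>>> move_arm --motion "0.025 -0.045 0 0;0.05 -0.089 0 0;0.05 -0.089 0 0;0.05 -0.089 0 0;0.05 -0.089 -0.03 0;0.05 -0.089 -0.03 0;0.05 -0.089 -0.03 0" --grip 0.7

```text
clock: 2.22
position: [0.5086, -0.0393, 0.2322]
ee_rot: [0.129, 0.695, -0.128, 0.695]
ft_force: [-0.3, -0.7, 0.1]
grip_width: 0.698
```

```bash
python3 - <<'E'
from h import *
o=get_obs();print(o['position'],o['ee_rot'],o['grip_width'])
for n,b in (("side",(270,90,450,260)),("top",(220,180,460,340))):
    p,d=camera(n);crop(p,b,3.3,f"pics/{n}2.png")
E
```

```text
[ 0.5085607  -0.0393164   0.23217824] [ 0.12875481  0.69514099 -0.12842177  0.69549195] 0.6977399912861353
```

View pics/side2.png

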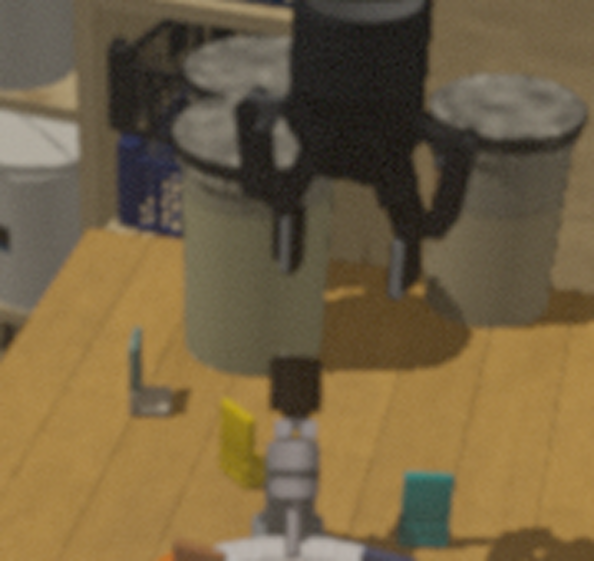

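View pics/top2.png

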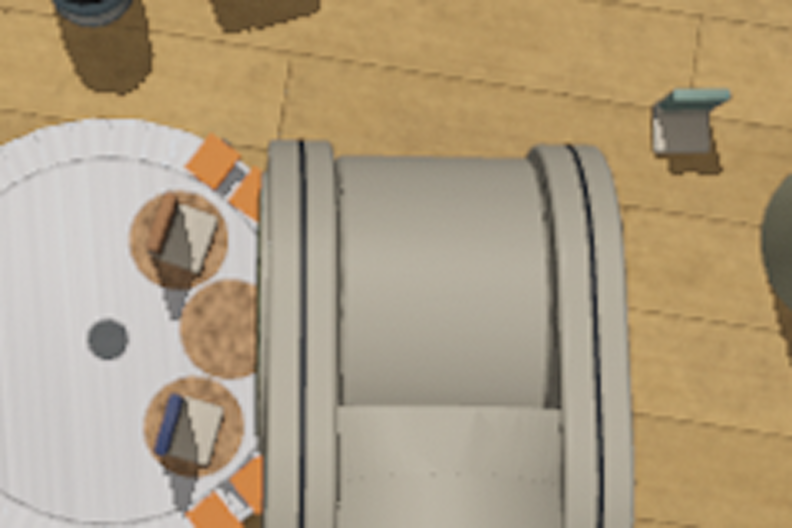

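>>> move_arm --motion "0.026 -0.05 0 0;0.026 -0.05 0 0;0.026 -0.05 -0.03 0;0.026 -0.05 -0.06 0;0.026 -0.05 -0.06 0;0.026 -0.05 -0.06 0"

```text
clock: 3.08
position: [0.5351, -0.0899, 0.1728]
ee_rot: [0.129, 0.695, -0.129, 0.696]
ft_force: [-0.3, -1.1, 0.2]
grip_width: 0.698
```

```bash
python3 - <<'E'
from h import *
o=get_obs();M=R.from_quat(o['ee_rot']).as_matrix();print(o['position'],np.degrees(np.arctan2(M[1,2],M[0,2])),o['grip_width'])
for n,b in (("side",(300,120,430,240)),):
    p,d=camera(n);crop(p,b,4.5,f"pics/{n}3.png")
E
```

```text
[ 0.53512989 -0.08988569  0.17278618] -21.012045713729833 0.6981860387734277
```

View pics/side3.png

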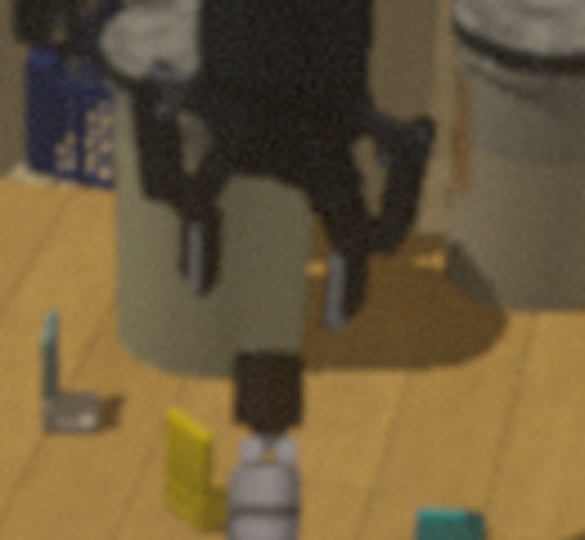

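>>> move_arm --motion "0 0 -0.025 0;0 0 -0.05 0;0 0 -0.05 0;0 0 -0.05 0"

```text
clock: 3.62
position: [0.5353, -0.0902, 0.1229]
ee_rot: [0.129, 0.695, -0.129, 0.696]
ft_force: [-0.8, 1.3, -0.3]
grip_width: 0.702
```

```bash
python3 - <<'E'
from h import *
o=get_obs();print(o['position'],o['ft_force'])
for n,b in (("side",(300,120,430,240)),):
    p,d=camera(n);crop(p,b,4.5,f"pics/{n}4.png")
E
```

```text
[ 0.53534765 -0.09018907  0.1228947 ] [-0.81989437  1.29105255 -0.30392818]
```

View pics/side4.png

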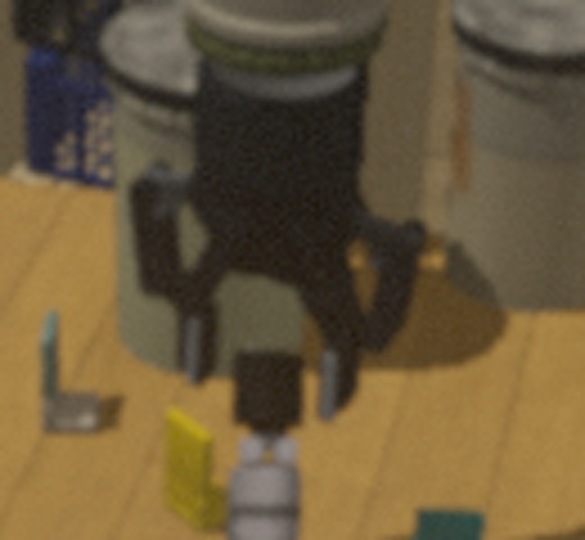

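>>> move_arm --motion "0 0 0 0;0 0 0 0;0 0 0 0;0 0 0 0;0 0 0 0" --grip 0 --force 50

```text
clock: 4.3
position: [0.5338, -0.09, 0.1223]
ee_rot: [0.129, 0.696, -0.129, 0.695]
ft_force: [-6.7, 0.6, 13.0]
grip_width: 0.284
```

>>> move_arm --motion "0 -0.002 0.003 0;0 -0.004 0.006 0;0 -0.006 0.009 0;0.001 -0.008 0.012 0;0.001 -0.008 0.012 0;0.001 -0.008 0.012 0"

```text
clock: 5.05
position: [0.5334, -0.0957, 0.1319]
ee_rot: [0.128, 0.698, -0.127, 0.693]
ft_force: [-3.0, 5.9, -5.1]
grip_width: 0.277
```

```bash
python3 - <<'E'
from h import *
o=get_obs();print(o['position'],o['ft_force'],o['torque'])
for n,b in (("side",(300,120,430,240)),):
    p,d=camera(n);crop(p,b,4.5,f"pics/{n}5.png")
E
```

```text
[ 0.53341358 -0.09567465  0.13186439] [-3.0047458   5.90988277 -5.06046647] [1.65051775 1.96896961 0.8424377 ]
```

View pics/side5.png

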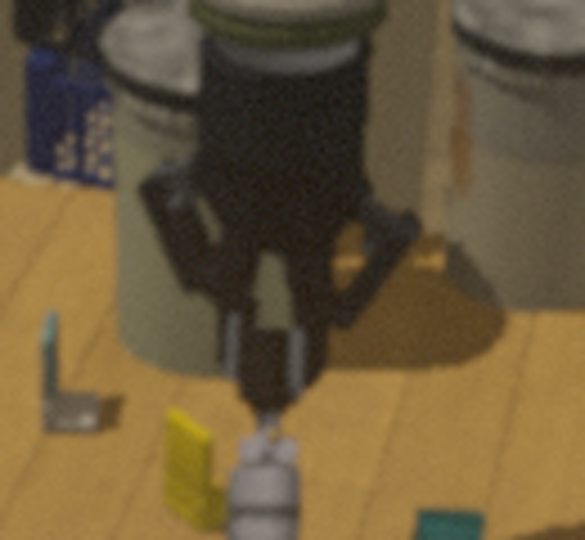

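>>> move_arm --motion "0 -0.001 0.002 0;0 -0.002 0.003 0;0 -0.002 0.003 0;0 -0.002 0.003 0"

```text
clock: 5.6
position: [0.5332, -0.0973, 0.1345]
ee_rot: [0.128, 0.698, -0.127, 0.693]
ft_force: [-2.7, 7.5, -8.7]
grip_width: 0.279
```

>>> move_arm --motion "0 0 0 0.12;0 0 0 0.24;0 0 0 0.36;0 0 0 0.48;0 0 0 0.48"

```text
clock: 6.22
position: [0.5354, -0.0983, 0.1355]
ee_rot: [-0.04, 0.706, 0.041, 0.706]
ft_force: [2.3, 6.1, -9.9]
grip_width: 0.225
```

```bash
python3 - <<'E'
from h import *
o=get_obs();M=R.from_quat(o['ee_rot']).as_matrix();print(o['position'],o['ft_force'],o['torque'],np.degrees(np.arctan2(M[1,2],M[0,2])),M[:,0])
for n,b in (("side",(300,120,430,240)),):
    p,d=camera(n);crop(p,b,4.5,f"pics/{n}6.png")
E
```

```text
[ 0.53539922 -0.09834941  0.13551213] [ 2.25229003  6.12173566 -9.86335748] [ 1.40418999 -1.0244843  -0.41541486] 6.600164869367428 [-3.29336298e-04  2.05118469e-03 -9.99997842e-01]
```

View pics/side6.png

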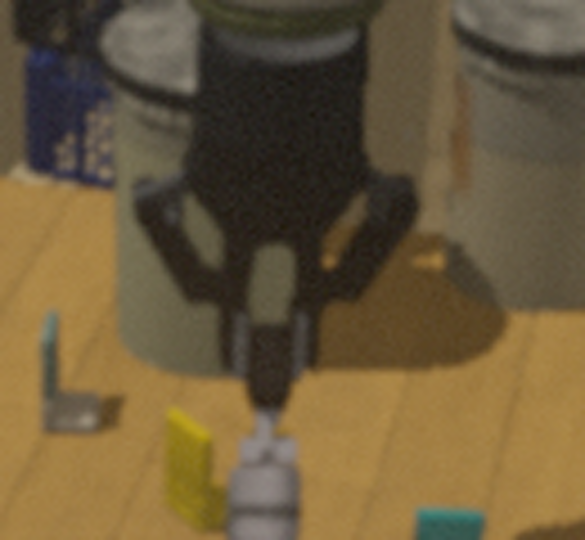

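>>> move_arm --motion "0 0 0 0.1;0 0 0 0.2;0 0 0 0.2;0 0.001 -0.002 0.2;0 0.001 -0.002 0.2;0 0.001 -0.002 0.2"

```text
clock: 7.02
position: [0.537, -0.0988, 0.1355]
ee_rot: [-0.11, 0.697, 0.11, 0.7]
ft_force: [3.7, 3.8, 5.2]
grip_width: 0.226
```

>>> move_arm --motion "0 0 0 0;0 0 0 0;0 0 0 0;0 0 0 0;0 0 0 0" --grip 0.7

```text
clock: 7.65
position: [0.5353, -0.0991, 0.1342]
ee_rot: [-0.11, 0.699, 0.11, 0.698]
ft_force: [0.4, -0.8, 0.3]
grip_width: 0.701
```

```bash
python3 - <<'E'
from h import *
o=get_obs();M=R.from_quat(o['ee_rot']).as_matrix();print(o['clock'],o['position'],o['ft_force'],o['grip_width'],np.degrees(np.arctan2(M[1,2],M[0,2])))
for n,b in (("side",(300,120,430,240)),):
    p,d=camera(n);crop(p,b,4.5,f"pics/{n}7.png")
E
```

```text
7.65 [ 0.53532945 -0.0990868   0.13420125] [ 0.42445665 -0.83382497  0.26235259] 0.7009734126009259 17.943832040426695
```

View pics/side7.png

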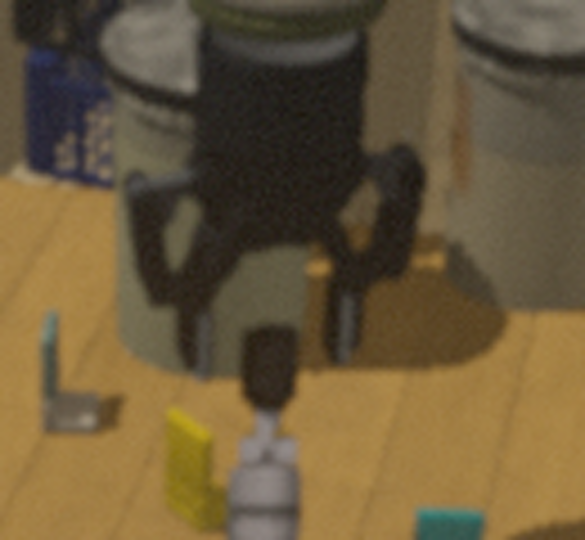

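>>> move_arm --motion "0 0 0.03 0;0 0 0.08 0;0 0 0.11 0;0 0.05 0.11 0;-0.01 0.1 0.11 0;-0.01 0.15 0.11 0;-0.02 0.2 0.11 0;-0.02 0.25 0.11 0;-0.024 0.3 0.11 0;-0.024 0.32 0.11 0" --grip 0.8

```text
clock: 8.95
position: [0.5105, 0.2243, 0.244]
ee_rot: [-0.111, 0.698, 0.112, 0.698]
ft_force: [0.3, -0.7, -0.7]
grip_width: 0.801
```

```bash
python3 - <<'E'
from h import *
o=get_obs();M=R.from_quat(o['ee_rot']).as_matrix();print(o['clock'],o['position'],o['ft_force'],o['grip_width'],np.degrees(np.arctan2(M[1,2],M[0,2])))
p,d=camera("side");crop(p,(260,120,440,360),2.5,f"pics/side8.png")
p,d=camera("top");crop(p,(200,205,400,355),3.5,f"pics/top8.png")
E
```

```text
8.95 [0.51047639 0.22428588 0.24402857] [ 0.2872043  -0.6504364  -0.69981774] 0.8012294459018907 18.17292510059428
```

View pics/side8.png

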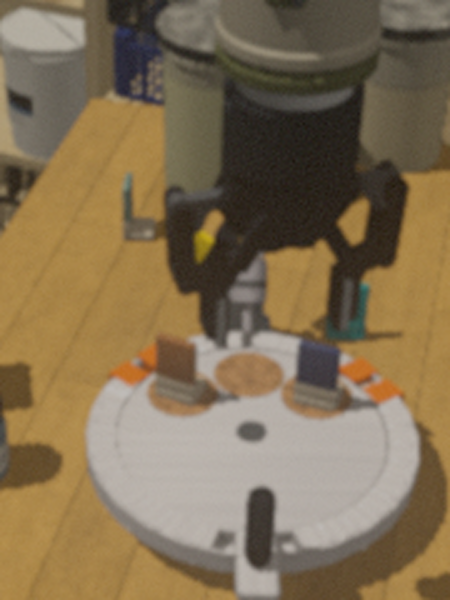

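View pics/top8.png

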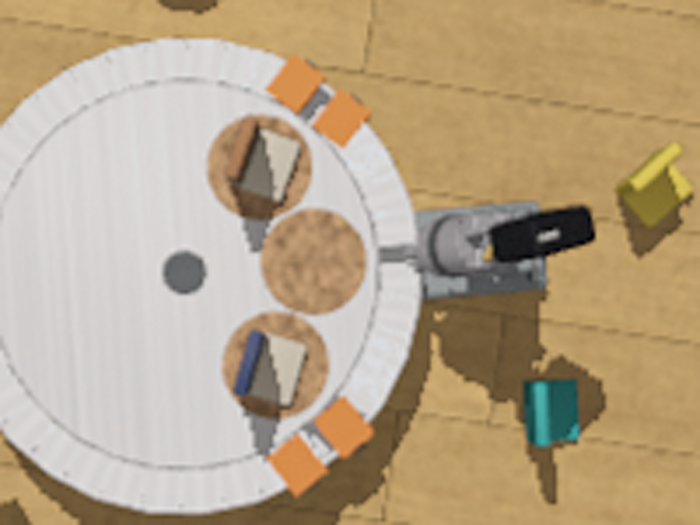

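>>> move_arm --motion "0 -0.002 -0.05 0;0 -0.002 -0.1 0;0 -0.002 -0.1 0;0 -0.002 -0.13 0;0 -0.002 -0.16 0;0 -0.002 -0.16 0;0 -0.002 -0.16 0"

```text
clock: 9.93
position: [0.5129, 0.219, 0.0868]
ee_rot: [-0.11, 0.698, 0.11, 0.699]
ft_force: [0.2, 0.9, 0.1]
grip_width: 0.798
```

```bash
python3 - <<'E'
from h import *
o=get_obs();print(o['clock'],o['position'],o['ft_force'])
p,d=camera("side");crop(p,(280,190,440,360),3.5,f"pics/side9.png")
E
```

```text
9.925 [0.51293653 0.2189714  0.08683988] [0.22801727 0.85867937 0.06695357]
```

View pics/side9.png

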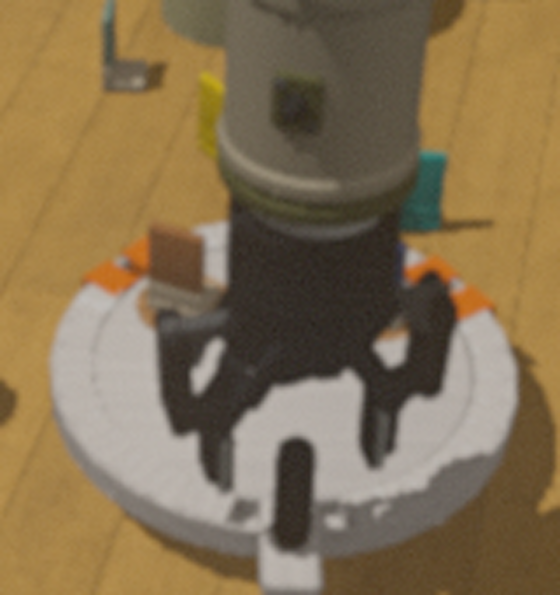

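```bash
python3 - <<'E'
from h import *
for P in ([.511,.2225,.087],[.511,.2225,.119],[.511,.2225,.056],[.513,.219,.087]):
    u,v=proj('side',P);print(P,(u-280)*3.5,(v-190)*3.5)
print(onz('side',280+295/3.5,190+548/3.5,.056),onz('side',280+295/3.5,190+440/3.5,.119))
E
```

```text
[0.511, 0.2225, 0.087] 296.4820351662305 484.5354991701497
[0.511, 0.2225, 0.119] 299.7993732631739 436.84111985619745
[0.511, 0.2225, 0.056] 293.39832775263193 528.8708990538453
[0.513, 0.219, 0.087] 292.5717387907803 479.04772336969165
[0.50983659 0.23500572 0.056     ] [0.5132034  0.22484477 0.119     ]
```

>>> move_arm --motion "0 0.004 -0.003 0;0 0.004 -0.003 0;0 0.004 -0.003 0;0 0.004 -0.003 0;0 0.004 -0.003 0;0 0.004 -0.003 0" --grip 0 --force 25

```text
clock: 10.72
position: [0.5117, 0.2234, 0.0817]
ee_rot: [-0.11, 0.698, 0.111, 0.699]
ft_force: [-0.6, 2.9, 5.0]
grip_width: 0.226
```

```bash
python3 - <<'E'
import numpy as np
c=np.array([.521,.088]);p0=np.array([.5110,.2232]);v=p0-c;print(np.hypot(*v),np.degrees(np.arctan2(v[1],v[0])))
for t in range(0,66,4):
    a=np.radians(t);R=np.array([[np.cos(a),-np.sin(a)],[np.sin(a),np.cos(a)]]);print(t,np.round(R@v-v,4),round(a,2))
E
```

```text
0.13556931806275344 94.2301507080294
0 [0. 0.] 0.0
4 [-0.0094 -0.001 ] 0.07
8 [-0.0187 -0.0027] 0.14
12 [-0.0279 -0.005 ] 0.21
16 [-0.0369 -0.008 ] 0.28
20 [-0.0456 -0.0116] 0.35
24 [-0.0541 -0.0158] 0.42
28 [-0.0623 -0.0205] 0.49
32 [-0.0701 -0.0258] 0.56
36 [-0.0776 -0.0317] 0.63
40 [-0.0846 -0.0381] 0.7
44 [-0.0911 -0.0449] 0.77
48 [-0.0972 -0.0522] 0.84
52 [-0.1027 -0.0598] 0.91
56 [-0.1077 -0.0679] 0.98
60 [-0.1121 -0.0763] 1.05
64 [-0.1159 -0.0849] 1.12
```

>>> move_arm --motion "-0.005 0 0 0.03;-0.009 -0.001 0 0.07;-0.014 -0.002 0 0.1;-0.019 -0.003 0 0.14;-0.023 -0.004 0 0.17;-0.028 -0.005 0 0.21;-0.032 -0.006 0 0.24;-0.037 -0.008 0 0.28;-0.041 -0.01 0 0.31;-0.046 -0.012 0 0.35"

```text
clock: 11.98
position: [0.4657, 0.2111, 0.0817]
ee_rot: [-0.231, 0.668, 0.231, 0.669]
ft_force: [2.1, 3.4, 5.3]
grip_width: 0.227
```

```bash
python3 - <<'E'
from h import *
o=get_obs();print(o['clock'],o['position'],o['ft_force'],o['torque'])
p,d=camera("side");crop(p,(280,190,440,360),3.5,f"pics/side10.png")
E
```

```text
11.975 [0.46568714 0.21111821 0.08173468] [2.10074505 3.39855252 5.28309401] [ 0.46404186 -0.43690854  0.18655257]
```

View pics/side10.png

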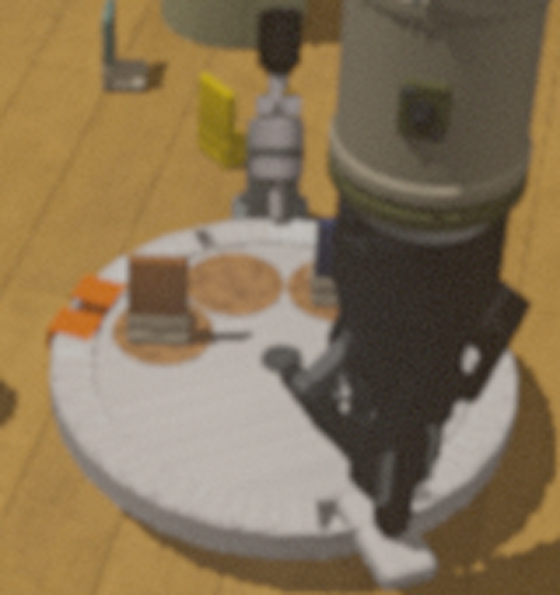

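>>> move_arm --motion "-0.006 -0.003 0 0.05;-0.013 -0.0065 0 0.1;-0.0185 -0.01 0 0.15;-0.0245 -0.014 0 0.21;-0.030 -0.0185 0 0.26;-0.036 -0.0235 0 0.31;-0.0405 -0.028 0 0.36;-0.0455 -0.0335 0 0.42;-0.0516 -0.0406 0 0.49;-0.0516 -0.0406 0 0.49"

```text
clock: 13.28
position: [0.4145, 0.1688, 0.0817]
ee_rot: [-0.386, 0.592, 0.385, 0.593]
ft_force: [4.9, -0.9, 4.7]
grip_width: 0.228
```

```bash
python3 - <<'E'
from h import *
o=get_obs();print(o['clock'],o['position'],o['ft_force'],o['torque'])
v=o['position'][:2]-np.array([.521,.088]);print(np.hypot(*v),np.degrees(np.arctan2(v[1],v[0]))-94.2)
p,d=camera("side");crop(p,(280,190,440,360),3.5,f"pics/side11.png")
p,d=camera("top");crop(p,(160,205,400,355),3.3,f"pics/top11.png");np.savez('/tmp/top11.npz',p=p,d=d)
E
```

```text
13.275 [0.41451169 0.16884384 0.08165348] [ 4.88648369 -0.91134905  4.71484491] [-0.43671873 -0.91819551  0.22744257]
0.13369923744659787 48.59494530229286
```

View pics/side11.png

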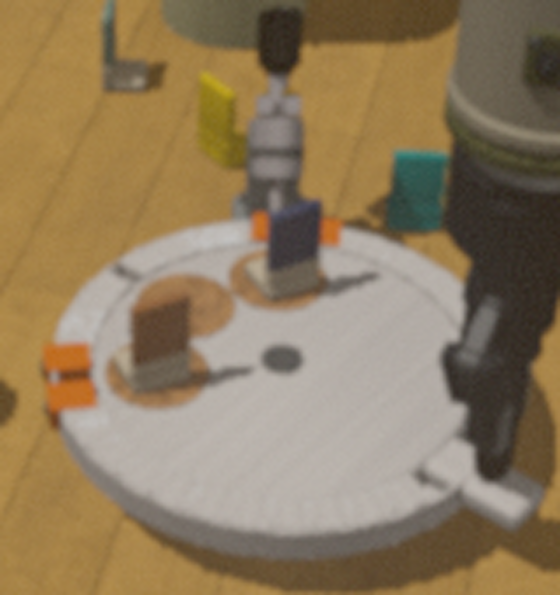

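View pics/top11.png

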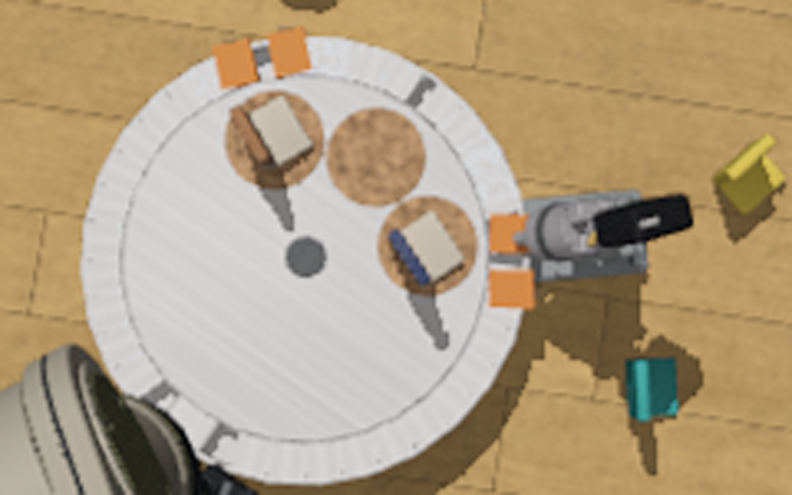

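```bash
cat > slot.py <<'E'
from h import *
def slot(p,d,box):
    h=(p[:,:,0].astype(int)-p[:,:,2]>110).astype(np.uint8)
    m=np.zeros_like(h);u0,v0,u1,v1=box;m[v0:v1,u0:u1]=h[v0:v1,u0:u1]
    n,l,st,c=cv2.connectedComponentsWithStats(m);A=[]
    for i in range(1,n):
        if st[i,4]>30:
            pp=onz('top',*c[i],.051);r=pp[:2]-np.array([.521,.088]);a=np.degrees(np.arctan2(r[1],r[0]));A.append(a);print(st[i,4],c[i],pp,np.hypot(*r),a)
    print('mean',np.mean(A))
E
python3 - <<'E'
from slot import *
t=np.load('/tmp/top11.npz');slot(t['p'],t['d'],(300,265,325,302))
t=np.load('/tmp/top0.npz')
for q in ((313,277),(312.5,277),(318,276.5)):
  r=onz('top',*q,.05)[:2]-np.array([.521,.088]);print(np.degrees(np.arctan2(r[1],r[0])))
crop(t['p'],(285,255,340,305),10,'pics/slot0.png')
E
```

```text
82 [312.70731707 274.87804878] [ 0.53446246 -0.0254046   0.051     ] 0.11420088294230994 -83.22999862911074
133 [314.93233083 292.5037594 ] [ 0.50106419 -0.02888254  0.051     ] 0.11857050653865701 -99.67938060060045
mean -91.4546896148556
-85.24664050525527
-85.1973115347524
-85.26175709801898
```

View pics/slot0.png

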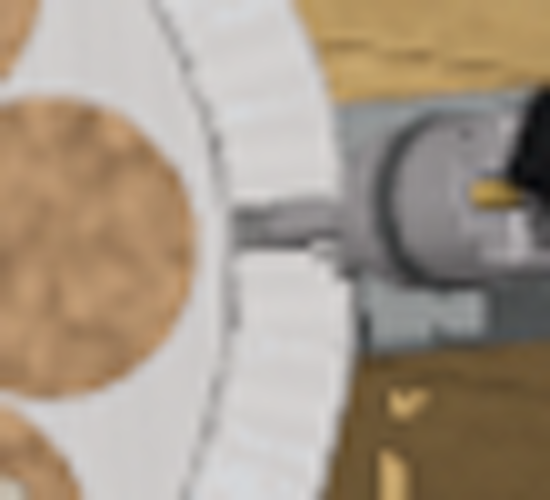

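>>> move_arm --motion "0 0 0 0;0 0 0 0;0 0 0 0;0 0 0.03 0;0 0 0.08 0;0 0 0.13 0;0 0 0.16 -0.1;0.02 -0.04 0.16 -0.2;0.04 -0.08 0.16 -0.36;0.06 -0.12 0.16 -0.5" --grip 0.7

```text
clock: 14.62
position: [0.4742, 0.0491, 0.2413]
ee_rot: [-0.225, 0.67, 0.225, 0.67]
ft_force: [1.4, 0.1, -0.0]
grip_width: 0.701
```

>>> move_arm --motion "0.02 -0.048 0 -0.15;0.04 -0.096 0 -0.3;0.061 -0.145 0 -0.385;0.061 -0.145 0 -0.385;0.061 -0.145 0 -0.385;0.061 -0.145 -0.03 -0.385;0.061 -0.145 -0.06 -0.385;0.061 -0.145 -0.06 -0.385;0.061 -0.145 -0.06 -0.385"

```text
clock: 15.75
position: [0.5353, -0.0939, 0.1825]
ee_rot: [-0.095, 0.7, 0.095, 0.701]
ft_force: [0.8, -0.4, 0.9]
grip_width: 0.698
```

```bash
python3 - <<'E'
from h import *
o=get_obs();M=R.from_quat(o['ee_rot']).as_matrix();print(o['clock'],o['position'],np.degrees(np.arctan2(M[1,2],M[0,2])))
p,d=camera("side");crop(p,(290,130,440,300),3.4,f"pics/side12.png")
E
```

```text
15.75 [ 0.53531762 -0.09390889  0.18252156] 15.437219940206624
```

View pics/side12.png

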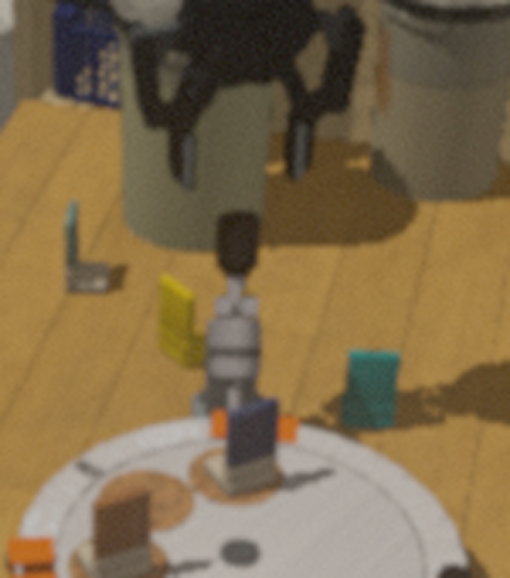

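>>> move_arm --motion "0 -0.002 -0.025 0;0 -0.002 -0.05 0;0 -0.002 -0.05 0;0 -0.002 -0.05 0"

```text
clock: 16.3
position: [0.5357, -0.0967, 0.1329]
ee_rot: [-0.095, 0.7, 0.094, 0.701]
ft_force: [-0.2, 0.7, 0.1]
grip_width: 0.701
```

>>> move_arm --motion "0 0 0 0;0 0 0 0;0 0 0 0;0 0 0 0;0 0 0 0" --grip 0 --force 50

```text
clock: 16.92
position: [0.5359, -0.0968, 0.1322]
ee_rot: [-0.094, 0.7, 0.094, 0.702]
ft_force: [2.7, -0.4, 5.0]
grip_width: 0.239
```

>>> move_arm --motion "0 -0.001 0.002 0;0 -0.0025 0.004 0;0 -0.0025 0.004 0;0 -0.0025 0.004 0"

```text
clock: 17.42
position: [0.5351, -0.0976, 0.1342]
ee_rot: [-0.094, 0.701, 0.095, 0.701]
ft_force: [8.7, 4.1, -11.0]
grip_width: 0.244
```

>>> move_arm --motion "0 0 0 -0.12;0 0 0 -0.24;0 0 0 -0.36;0 0 0 -0.48;0 0 0 -0.6;0 0 0 -0.7;0 0 0 -0.7"

```text
clock: 18.3
position: [0.5316, -0.1042, 0.1359]
ee_rot: [0.151, 0.692, -0.155, 0.689]
ft_force: [-16.7, -13.0, 24.8]
grip_width: 0.224
```

```bash
python3 - <<'E'
from h import *
o=get_obs();M=R.from_quat(o['ee_rot']).as_matrix();print(o['clock'],o['position'],o['torque'],np.degrees(np.arctan2(M[1,2],M[0,2])))
p,d=camera("side");crop(p,(300,120,430,240),4.5,f"pics/side13.png")
E
```

```text
18.3 [ 0.5316     -0.10415189  0.13592561] [-2.95092967  4.13295192  0.41543059] -24.987924350652566
```

View pics/side13.png

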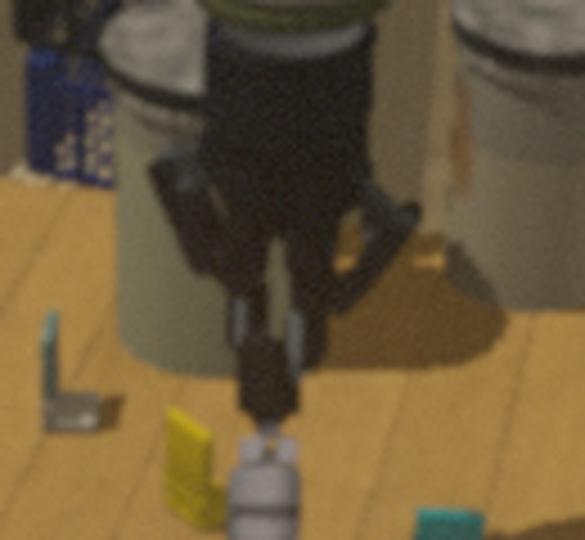

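>>> move_arm --motion "0 0 0 0;0 0 0 0;0 0 0 0;0 0 0 0;0 0 0.06 0;0 0 0.1 0;0 0.06 0.13 0;0 0.12 0.13 0;0 0.15 0.13 0;0 0.15 0.13 0" --grip 0.7

```text
clock: 19.6
position: [0.5346, 0.0541, 0.265]
ee_rot: [0.15, 0.691, -0.15, 0.691]
ft_force: [0.6, -0.3, -0.4]
grip_width: 0.701
```

```bash
python3 - <<'E'
from h import *
o=get_obs();M=R.from_quat(o['ee_rot']).as_matrix();print(o['clock'],o['position'],o['ft_force'],np.degrees(np.arctan2(M[1,2],M[0,2])))
p,d=camera("side");crop(p,(290,170,440,320),3.6,f"pics/side14.png");np.savez('/tmp/side14.npz',p=p,d=d)
p,d=camera("top");crop(p,(260,205,400,355),3.9,f"pics/top14.png");np.savez('/tmp/top14.npz',p=p,d=d)
E
```

```text
19.6 [0.5346007  0.05409077 0.26504695] [ 0.58975937 -0.29052323 -0.36727433] -24.447744972039732
```

View pics/side14.png

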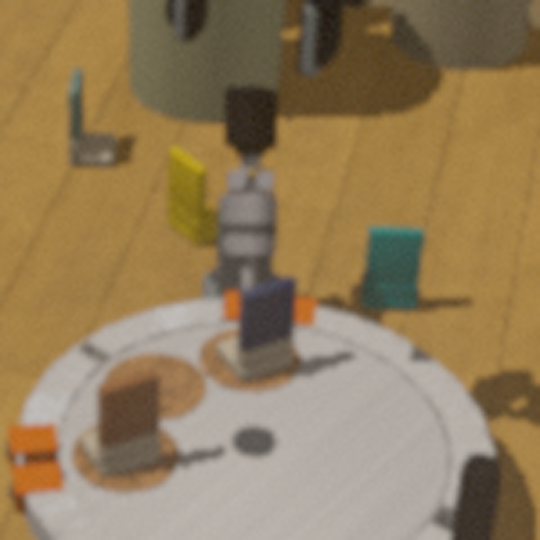

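View pics/top14.png

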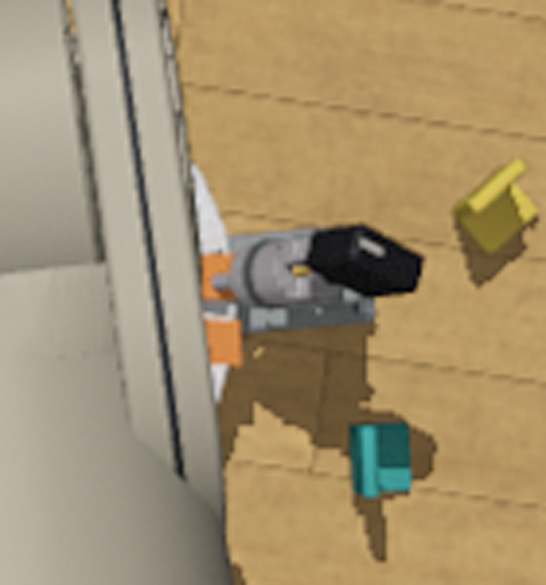

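```bash
cat > head.py <<'E'
from h import *
def head(n):
    t=np.load(n);C=cloud('top',t['d']);ctr=np.array([.521,.088])
    d=np.array([.0877,-.9961]);per=np.array([.9961,.0877]);S,c=np.sin(np.radians(35)),np.cos(np.radians(35))
    ax=np.array([*(d*S),c]);bx=np.array([*(d*c),-S])
    k=np.zeros((480,640),bool);k[250:300,330:380]=1
    k&=(t['p'].max(-1)<60)&(C[...,2]>.07)&(t['d']>.1);q=C[k]-np.array([*ctr,0]);a=q@ax
    m=np.percentile(a,95);tp=np.c_[q@bx,q[:,:2]@per][a>m-.008].astype(np.float32)
    return np.percentile(a,[80,90,95,99]),cv2.minAreaRect(tp)
E
python3 - <<'E'
from head import *
for n in ('/tmp/top0.npz','/tmp/top11.npz','/tmp/top14.npz'): print(n,head(n))
E
```

```text
/tmp/top0.npz (array([0.22908124, 0.22988224, 0.23077862, 0.23189584]), ((0.0635983943939209, -0.0020740441977977753), (0.01849195919930935, 0.04267566278576851), 56.93471908569336))
/tmp/top11.npz (array([0.24109928, 0.24195829, 0.24257784, 0.24326891]), ((0.06334639340639114, -0.0019676964730024338), (0.043015316128730774, 0.019228074699640274), 9.35847282409668))
/tmp/top14.npz (array([0.23689781, 0.23805944, 0.23867351, 0.23973139]), ((0.06431956589221954, -0.0025412216782569885), (0.018265768885612488, 0.042272236198186874), 65.23236083984375))
```

>>> move_arm --motion "-0.01 0.01 0 0.17;-0.03 0.03 0 0.34;-0.05 0.05 0 0.51;-0.07 0.07 0 0.68;-0.09 0.09 0 0.85;-0.105 0.1 0 1.02;-0.12 0.115 0 1.19;-0.12 0.115 0 1.36;-0.12 0.115 -0.02 1.475;-0.12 0.115 -0.03 1.475"

```text
clock: 20.95
position: [0.415, 0.1644, 0.2345]
ee_rot: [-0.351, 0.614, 0.351, 0.613]
ft_force: [0.8, 1.0, 0.2]
grip_width: 0.696
```

```bash
python3 - <<'E'
from h import *
o=get_obs();M=R.from_quat(o['ee_rot']).as_matrix();print(o['clock'],o['position'],np.degrees(np.arctan2(M[1,2],M[0,2])))
p,d=camera("side");crop(p,(320,190,470,360),3.5,f"pics/side15.png")
p,d=camera("top");crop(p,(160,205,400,355),3.3,f"pics/top15.png");np.savez('/tmp/top15.npz',p=p,d=d)
from head import head;print(head('/tmp/top15.npz'))
E
```

```text
20.95 [0.41499199 0.16442989 0.23452083] 59.58517949835613
(array([0.23711919, 0.23778324, 0.23852386, 0.23962212]), ((0.06470796465873718, -0.00336458720266819), (0.01843440532684326, 0.043462201952934265), 66.70175170898438))
```

View pics/side15.png

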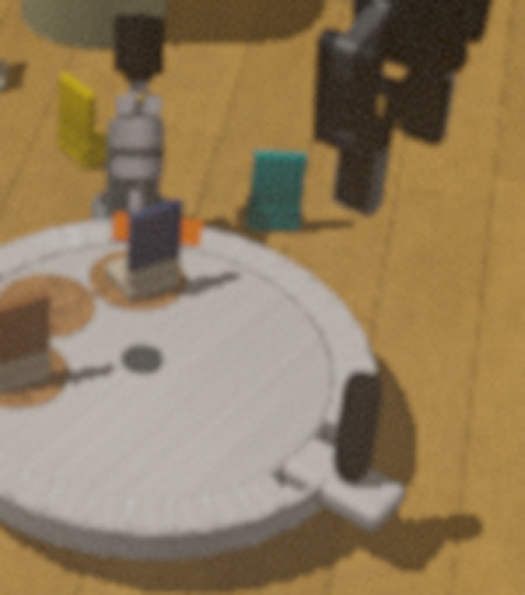

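View pics/top15.png

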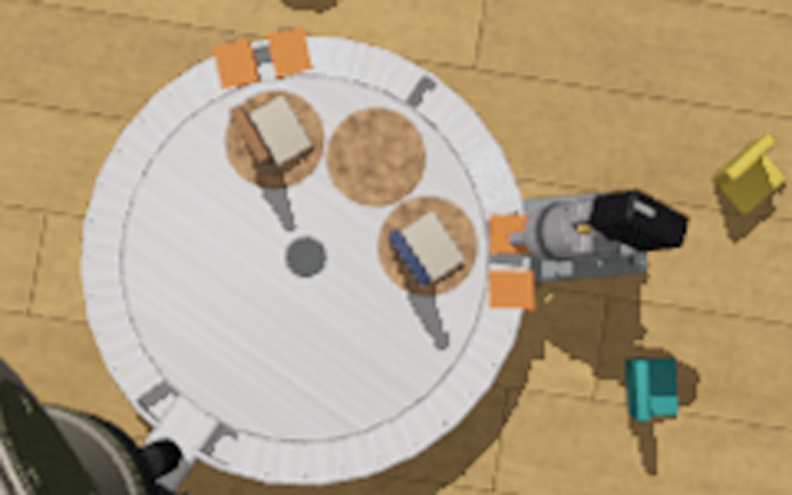

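>>> move_arm --motion "0 0.004 -0.03 0;0 0.004 -0.06 0;0 0.004 -0.06 0;0 0.004 -0.09 0;0 0.004 -0.12 0;0 0.004 -0.15 0;0 0.004 -0.152 0;0 0.004 -0.152 0" --grip 0.8

```text
clock: 22.05
position: [0.4159, 0.1702, 0.085]
ee_rot: [-0.352, 0.613, 0.352, 0.614]
ft_force: [1.1, 0.7, 1.3]
grip_width: 0.801
```

>>> move_arm --motion "0 0 0 0;0 0 0 0;0 0 0 0;0 0 0 0;0 0 0 0;0 0 0 0" --grip 0 --force 25

```text
clock: 22.8
position: [0.4153, 0.1701, 0.0839]
ee_rot: [-0.352, 0.613, 0.352, 0.614]
ft_force: [-0.7, -0.1, 5.2]
grip_width: 0.229
```

>>> move_arm --motion "-0.001 -0.001 0 0.01;-0.002 -0.0025 0 0.02;-0.003 -0.004 0 0.035;-0.004 -0.005 0 0.045;-0.005 -0.0065 0 0.06;-0.006 -0.008 0 0.07;-0.0065 -0.009 0 0.08;-0.0065 -0.009 0 0.08"

```text
clock: 23.8
position: [0.4082, 0.1596, 0.0838]
ee_rot: [-0.377, 0.599, 0.376, 0.598]
ft_force: [-4.5, -8.0, 18.5]
grip_width: 0.222
```

```bash
python3 - <<'E'
from slot import *
from head import head
o=get_obs();print(o['clock'],o['position'],o['ft_force'])
p,d=camera("top");np.savez('/tmp/top16.npz',p=p,d=d);crop(p,(285,255,375,305),8,'pics/slot16.png')
print(head('/tmp/top16.npz'));slot(p,d,(300,255,325,302))
E
```

```text
23.8 [0.40820154 0.15962084 0.08382857] [-4.54929263 -8.01700373 18.4683686 ]
(array([0.22910618, 0.22981173, 0.23067646, 0.2318202 ]), ((0.0638493150472641, -0.002520626410841942), (0.01771744154393673, 0.041976507753133774), 62.649436950683594))
124 [313.61290323 269.58870968] [ 0.54446988 -0.02734752  0.051     ] 0.11771102801470835 -78.49897105391919
129 [315.25581395 287.18604651] [ 0.51107864 -0.0297208   0.051     ] 0.11813814010380398 -94.81743218960759
mean -86.6582016217634
```

View pics/slot16.png

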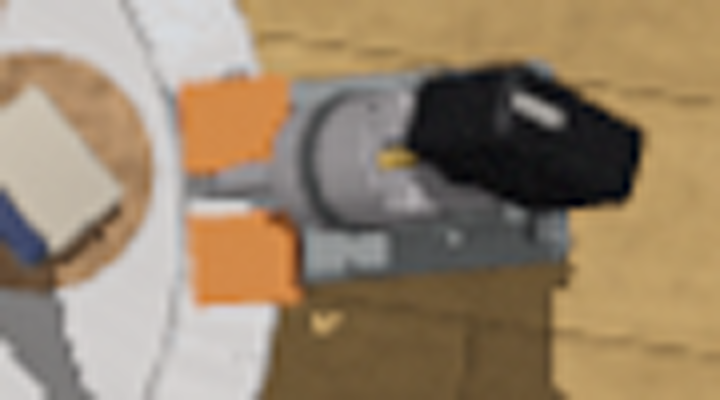

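>>> move_arm --motion "0 0 0 0;0 0 0 0;0 0 0 0;0 0 0 0;0 0 0.03 0;0 0 0.08 0;0 0 0.13 0;0 0 0.16 0;-0.02 0.04 0.16 0;-0.03 0.1 0.16 0" --grip 0.7

```text
clock: 25.1
position: [0.3783, 0.2611, 0.2442]
ee_rot: [-0.375, 0.598, 0.376, 0.6]
ft_force: [1.1, 0.1, 0.8]
grip_width: 0.695
```

```bash
python3 - <<'E'
from slot import *
from head import head
o=get_obs();print(o['clock'],o['position'],o['ft_force'])
p,d=camera("top");np.savez('/tmp/top17.npz',p=p,d=d);crop(p,(160,205,400,355),3.3,f"pics/top17.png")
print(head('/tmp/top17.npz'));slot(p,d,(300,255,325,302))
p,d=camera("side");crop(p,(280,180,440,360),3.3,f"pics/side17.png")
E
```

```text
25.1 [0.37832951 0.26113677 0.24422525] [1.12480565 0.11767325 0.8212503 ]
(array([0.22932018, 0.23046714, 0.23142505, 0.23282947]), ((0.06409507244825363, -0.0030293744057416916), (0.018432842567563057, 0.041474439203739166), 62.3065071105957))
131 [313.47328244 269.22900763] [ 0.54515868 -0.02709722  0.051     ] 0.11760531896044531 -78.14581816368607
122 [315.14754098 286.45081967] [ 0.51247082 -0.02954684  0.051     ] 0.11785587421969038 -94.150097665228
mean -86.14795791445704
```

View pics/top17.png

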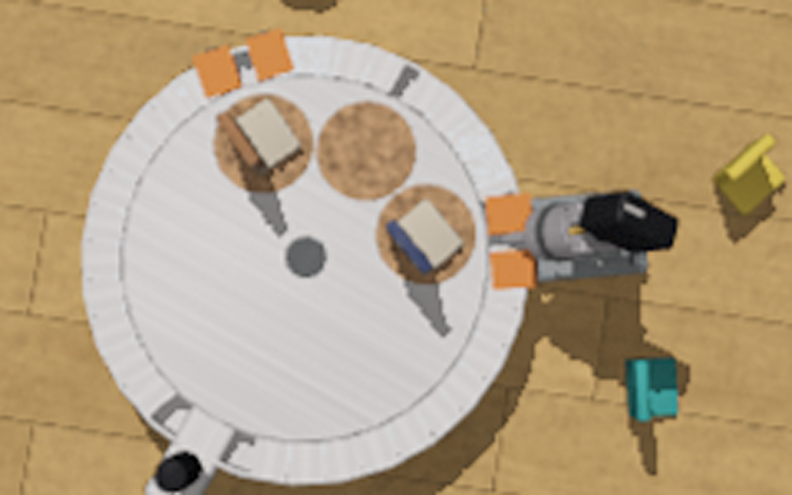

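View pics/side17.png

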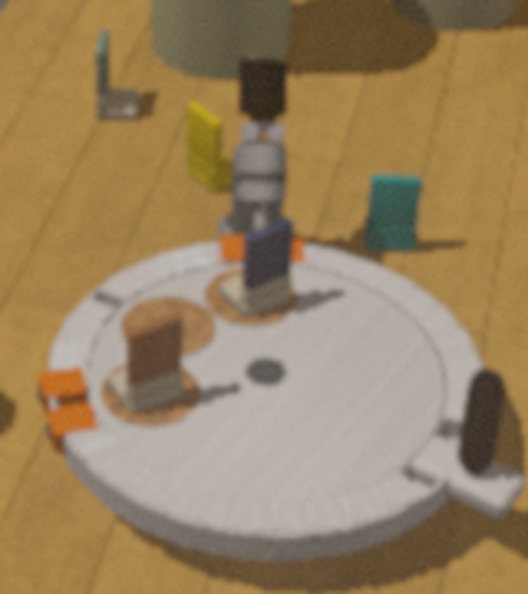

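```bash
python3 - <<'E'
from h import *
for i in (0,15,16,17):
    p=np.load(f'/tmp/top{i}.npz')['p']
    m=(p.max(-1)<50).astype(np.uint8);m[:258]=0;m[290:]=0;m[:,:335]=0;m[:,372:]=0
    n,l,st,c=cv2.connectedComponentsWithStats(m);k=1+np.argmax(st[1:,4]);M=cv2.moments((l==k).astype(np.uint8),True)
    q=cv2.findNonZero((l==k).astype(np.uint8))
    print(i,st[k],c[k],np.degrees(.5*np.arctan2(2*M['mu11'],M['mu20']-M['mu02'])),cv2.minAreaRect(q))
a=np.load('/tmp/top0.npz')['p'];b=np.load('/tmp/top17.npz')['p']
crop(np.hstack([a[250:300,325:380],b[250:300,325:380]]),(0,0,110,50),7,'pics/cmp.png')
E
```

```text
0 [336 263  29  21 367] [349.78746594 272.59128065] 19.838621130986336 ((350.0440979003906, 272.4264831542969), (28.297266006469727, 17.149858474731445), 30.963754653930664)
15 [338 263  30  18 347] [352.85302594 272.12391931] 14.368581545225405 ((353.1499938964844, 271.54998779296875), (28.460494995117188, 16.127614974975586), 18.434947967529297)
16 [336 264  29  18 343] [349.86588921 272.57434402] 14.710212401709352 ((349.9654846191406, 272.0862121582031), (28.597082138061523, 15.784103393554688), 21.801406860351562)
17 [336 264  29  18 345] [349.84347826 272.5826087 ] 14.621290332176866 ((349.9654846191406, 272.0862121582031), (28.597082138061523, 15.784103393554688), 21.801406860351562)
```

View pics/cmp.png

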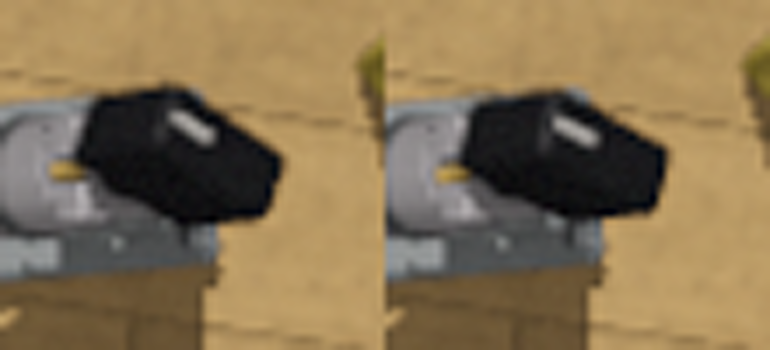

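```bash
python3 - <<'E'
from head import *
for i in (0,11,15,17):
    n=f'/tmp/top{i}.npz';p=np.load(n)['p']
    m=(p.max(-1)<50).astype(np.uint8);m[:250]=0;m[290:]=0;m[:,:335]=0;m[:,375:]=0
    nn,l,st,c=cv2.connectedComponentsWithStats(m);k=1+np.argmax(st[1:,4]);M=cv2.moments((l==k).astype(np.uint8),True)
    # light stripe on the top of the wing
    g=p[...,0].astype(int);x0,y0,w,h=st[k,:4]
    s=np.zeros((480,640),np.uint8);s[y0:y0+h//2+2,x0+8:x0+w-6]=(g[y0:y0+h//2+2,x0+8:x0+w-6]>75);hull=cv2.convexHull(cv2.findNonZero((l==k).astype(np.uint8)))
    mm=np.zeros((480,640),np.uint8);cv2.fillConvexPoly(mm,hull,1);s&=cv2.erode(mm,np.ones((3,3)))
    # weighted stripe direction -> plunger frame
    C=onz;pts=cv2.findNonZero(s)
    print(i,np.degrees(.5*np.arctan2(2*M['mu11'],M['mu20']-M['mu02'])),head(n)[1],None if pts is None else (len(pts),cv2.fitLine(pts,cv2.DIST_L2,0,.01,.01)[:2].ravel()))
E
```

```text
0 19.838621130986336 ((0.0635983943939209, -0.0020740441977977753), (0.01849195919930935, 0.04267566278576851), 56.93471908569336) (18, array([0.8858158 , 0.46403706], dtype=float32))
11 -13.774712568321148 ((0.06334639340639114, -0.0019676964730024338), (0.043015316128730774, 0.019228074699640274), 9.35847282409668) (15, array([ 0.9768137, -0.2140911], dtype=float32))
15 14.368581545225405 ((0.06470796465873718, -0.00336458720266819), (0.01843440532684326, 0.043462201952934265), 66.70175170898438) (21, array([0.88139063, 0.47238812], dtype=float32))
17 14.621290332176866 ((0.06409507244825363, -0.0030293744057416916), (0.018432842567563057, 0.041474439203739166), 62.3065071105957) (18, array([0.9086138 , 0.41763735], dtype=float32))
```

```bash
python3 -c "
from workcell import *
print(hand_in())"
```

```text
the job is handed in; nothing more can be done
None
```

The blue tile is at the spraying position with the pin dropped into the orange block's slot, and I handed the job in at about 25 s of the 72 s; no verdict was reported.

**What I did:**
- I pulled the plunger out, twisted its head about 0.7 rad and let go, and it stayed out. In the pictures the wheel had not moved.
- I turned the wheel by its handle about 48° anticlockwise, which brought the blue tile in front of the plunger.
- I twisted the head back so the pin rode on the block. Then I turned the wheel slowly until the pin dropped in and the wheel stopped. The wheel is now at about +55° (0.96 rad).

**Last checks, from the pictures after the gripper had let go:**
- **Pin:** the head is within about 1 mm of its axial position at the start; it had been 8 mm out while riding. The orange block's slot is at the pin.
- **Tile position:** the blue tile's cork spot is about 7 mm from the spraying position (limit 20 mm).
- **Tiles and bystanders:** both tiles are upright on the wheel. The other things in view look unmoved, and the last pictures did not cover the oxide jar and the timer.
- **Head twist, the one disagreement:** the head is not exactly back at its starting angle. Three readings gave about 0.05, 0.10 and 0.12 rad, all under the 0.2 limit. I left it, because gripping the wing again tends to twist it further out.
- **Grip while twisting back:** the gripper slipped upward a little on the wing (about 25 N). The head still ended up back and free to slide in.

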